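# Unclip the charged battery pack from its dock

### The job

Two instrument battery packs are clipped in charging docks. Unclip the longer pack: squeeze its two opposite side buttons fully in together and lift it straight out of its dock. Then set it down, standing upright on its foot inside the empty steel tray, before letting go of it; leave the shorter pack in its dock.

Things in the scene. Friction and masses are not known exactly. Their poses are not given: they have to be found in the camera images.
- pack_long: Longer of two upright black battery packs: 88 mm (its x) by 44 (its y) by 96 tall, about 0.3 kg. Origin: centre of its underside, z up. Starts clipped in a dock. A light grey ribbed spring button sits mid-way along each long side (+y, -y): pad 28x28 mm, centre 67 mm above the origin, 8 mm proud; 60 mm over both pads at rest, 48 mm fully squeezed. The squeezed buttons can carry the pack.
- dock_long: Grey charging dock of the long pack, fixed to the worktop: 116 mm (its x) by 88 (its y) by 40 high. Origin: centre of its underside, z up. The pack stands in it upright, axes parallel, underside 6 mm above the worktop, 2 mm play all round. Lips at its rim hold a tooth of each button: the pack lifts out only with both buttons in; 40 mm straight up clears the dock.
- pack_short: The shorter battery pack: the same in every way but 44 mm long (its x) instead of 88 mm, clipped in its own smaller dock (72 x 88 mm). It is to stay there. Origin: centre of its underside, z up.
- tray: Empty open steel tray fixed to the worktop, 150 mm (its x) by 120 mm (its y), walls 22 mm high and 3 mm thick, floor 3 mm thick. Origin: centre of its underside, on the worktop, z up. The long pack (foot 88 x 43 mm, 54 mm over the button teeth) fits in standing with its length along the tray's x.
- pack_long_button_l (a joint): How far the button on the long pack's +y side is pressed in (m): 0 out, 0.006 fully in, at a hard stop. It moves along the pack's y, takes about 3 N to start and 8 N fully in, and springs out when let go.
- pack_long_button_r (a joint): The same for the button on the long pack's -y side (m): 0 out, 0.006 fully in.

How it is judged:
By the outcome, as a careful person would: the job done as asked, in the order asked, and still so for the second after the job is handed in, with the robot touching nothing.
It also fails if it takes over 38 s, if anything falls off the work surface, if the arm or the gripper's body presses on something with over 40 N, if the wrist force passes 120 N, or if a joint passes its speed limit or range.

### The arm

A 6-joint arm with a two-finger parallel gripper is mounted at the origin on a cart in front of the work surface, level with it; the furniture and walls round the work are solid. World frame = base frame: x ahead of the robot, y to its left, z up, the work surface at z = 0. Lengths are in m, angles in rad, forces in N, time in s.
With the tool pointing down it reaches from about 0.35 to 0.8 m from the base axis. Payload 7.3 kg.
Tool frame: the origin (TCP) lies between the finger pads; the fingertips stand 25 mm ahead of it and the grasp point (between the pads) lies 6 mm ahead of it (r.tip_extent is the distance from the TCP to the fingertips, in m); z points along the fingers, y is the direction in which the jaws open and shut (so a half turn about z gives the same grasp; the last joint's range is limited). The gripper opens to 85 mm and grips with 20 to 120 N. Pads are 22 mm wide; open, the fingers measure 114 mm over their backs; the gripper's body (76 mm by 85 mm) begins 54 mm behind the grasp point. The pads swing forward as they close: fully open they stand 13 mm farther back than shut.
Start: joints at [1.184, 0.342, 1.524, -0, 1.275, -0.146], TCP at [0.125, 0.51, 0.256] pointing down, gripper open.
Joint ranges: [-2.53, 2.53], [-0.77, 2.02], [0.04, 2.7], [-1, 4.14], [0.28, 2.66], [-3.11, 3.11]. Speed limits (rad/s): [2.57, 2.57, 3.14, 3.14, 3.14, 3.14].

### API

Orientations are given as a unit quaternion [x, y, z, w].
In Python, from workcell import r, command_gripper, optics gives the robot as it stands. The module is installed in compiled form; this text tells all that it offers. Calls block until the motion is done:
- r.reach(position, orientation): joint-space move of the TCP to a pose.
- r.move_straight(position, orientation=None, speed=0.15, max_force=None): straight line of the TCP; orientation=None keeps the orientation; speed is the mean speed in m/s. With max_force (N) it stops when the force on the tool has changed by that much, and returns True; else False.
- r.movej(angles): joint-space move.
- command_gripper(opening, force=None): finger opening in m; force is the grip in N (None keeps the last); returns when the fingers have stopped.
- r.hold(seconds).
- r.solve_ik(position, orientation): joint angles nearest the present ones, or None.
- r.read_state(): the state.
- optics.get_image(name): name is "scene" or "top" or "wrist"; returns (picture, depth): 400x640x3 uint8, red, green, blue; 400x640 float32, m along the optical axis (not along the pixel's ray), 0 where there is no reading.
- optics.camera_model(name): a dict with "K" (3x3 intrinsics, pixels), "R" (3x3) and "t" (3): a world point X has camera coordinates R X + t; the wrist camera has in their place "tool_from_camera" (4x4, takes a point from camera to tool coordinates, whose origin is the TCP and whose axes are the flange's). Camera axes: x right, y down, z forward; pixel columns grow to the right and rows downward; lengths in m; the calibration is good to about 2 mm. A picture is of the moment at which its call begins: read the wrist's pose just before it. camera_model takes no time and is no camera call.
A pose or a line that the arm cannot do raises r.PlanningError and nothing moves.
- r.finish_job(): hands the job in, once; it reports no verdict.
The state is a dict: "time_s": time; "joint_positions": joint angles; "dq": joint speeds; "tau": joint torques, N m; "eef_pos": TCP position; "eef_rot": TCP orientation; "contact_force": force on the tool from outside, world axes, zero at the start; "torque": the same for the moment, N m; "grip_width": finger opening in m.
Only numpy, scipy, OpenCV 4.12 (cv2) and the standard library are available. Lean on these libraries where they do the work, as an engineer would, in place of code of your own. Each camera call takes 0.05 s, during which the arm holds its last target.

## Working session

There is one attempt and no reset: what is moved stays moved. The work goes in short steps, each a Python script; the robot and the scene stay as the last script left them, time stands still between calls to the robot, and variables do not carry over. Pictures are saved under pics/ and viewed, and the job is handed in when it is done.

```bash
mkdir -p pics
python3 - <<'E'
from workcell import r, command_gripper, optics
import cv2, numpy as np
for n in ("scene","top"):
    p,d=optics.get_image(n); cv2.imwrite(f"pics/{n}0.png",p[:,:,::-1]); m=optics.camera_model(n)
    np.savez(f"{n}0.npz",p=p,d=d,**m); print(n,m["K"].tolist(),(-m["R"].T@m["t"]).round(3), m["R"].round(3).tolist())
s=r.read_state(); print(s["time_s"],s["eef_pos"],s["eef_rot"],s["grip_width"],r.tip_extent)
print(optics.camera_model("wrist"))
E
```

```text
scene [[414.0808264819303, 0.0, 323.4264788196391], [0.0, 414.0808264819303, 201.69572546852322], [0.0, 0.0, 1.0]] [ 0.083 -0.596  0.464] [[0.812, -0.584, -0.011], [-0.3, -0.401, -0.866], [0.501, 0.706, -0.501]]
top [[392.98152528359003, 0.0, 320.156992041717], [0.0, 392.98152528359003, 200.7373260217156], [0.0, 0.0, 1.0]] [ 0.358 -0.018  1.042] [[0.005, -1.0, -0.028], [-0.985, -0.001, -0.171], [0.171, 0.028, -0.985]]
0.1 [0.12508002 0.50956264 0.25570328] [ 1.20116708e-01  9.92759541e-01 -6.64169533e-04 -1.71782129e-04] 0.08567717107411399 0.025
{'K': array([[319.75980223,   0.        , 316.68682539],
       [  0.        , 319.75980223, 202.1002734 ],
       [  0.        ,   0.        ,   1.        ]]), 'tool_from_camera': array([[ 4.36862588e-04, -9.61698486e-01, -2.74109160e-01,
         7.00108198e-02],
       [ 9.99999823e-01,  5.30561273e-04, -2.67694310e-04,
         9.60966833e-04],
       [ 4.02872918e-04, -2.74108994e-01,  9.61698548e-01,
        -1.18230130e-01],
       [ 0.00000000e+00,  0.00000000e+00,  0.00000000e+00,
         1.00000000e+00]])}
```

View pics/scene0.png

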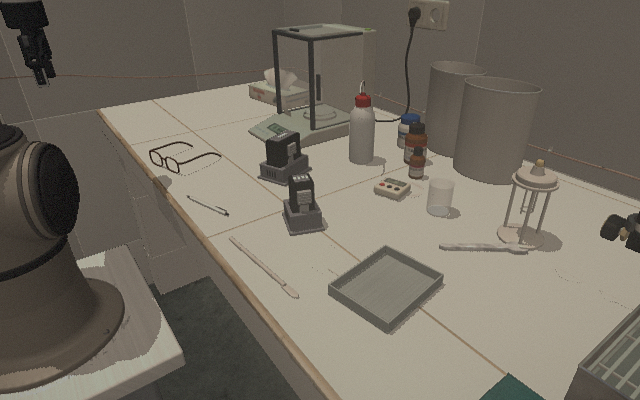

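View pics/top0.png

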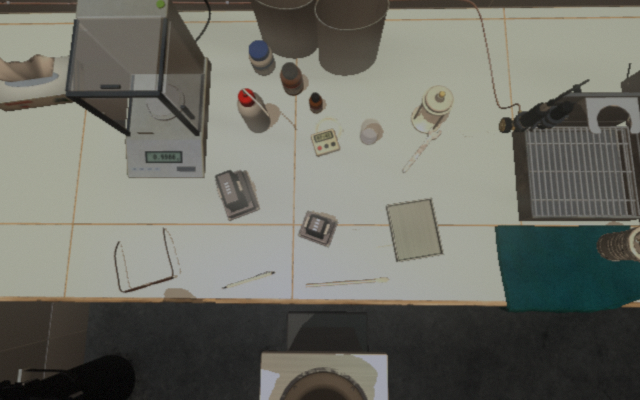

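The top view shows the long pack and its dock at about (236,193), the short pack at (318,228) and the tray at (414,230). The scene view shows the long pack at about (284,155) and the tray at (386,287). Next I'll measure them from depth.

```bash
cat > h.py <<'E'
import numpy as np, cv2
def cloud(d,K,R,t):
    v,u=np.mgrid[0:d.shape[0],0:d.shape[1]]
    X=np.stack([(u-K[0,2])/K[0,0]*d,(v-K[1,2])/K[1,1]*d,d],-1)
    return (X-t)@R   # R^T (x-t)
def rect(P):
    (c,s,a)=cv2.minAreaRect((P[:,:2]*1000).astype(np.float32)); return np.round(c,1),np.round(s,1),round(a,1)
E
python3 - <<'E'
from h import *
for n in("top","scene"):
    f=np.load(n+"0.npz"); W=cloud(f["d"],f["K"],f["R"],f["t"]); ok=f["d"]>0; z=W[...,2]
    reg={"top":{"long":(165,220,212,262),"short":(205,250,296,342),"tray":(192,268,380,448)},
         "scene":{"long":(125,185,258,310),"short":(170,235,280,328),"tray":(240,332,325,446)}}[n]
    for k,(a,b,c,e) in reg.items():
        w=W[a:b,c:e][ok[a:b,c:e]]
        print(n,k,"floor z",np.median(w[abs(w[:,2])<.01][:,2]).round(4))
        for lo,hi in ((.09,.12),(.032,.048),(.034,.12),(.01,.03)) :
            s=w[(w[:,2]>lo)&(w[:,2]<hi)]
            if len(s)>15: print("  ",lo,hi,len(s),rect(s),np.median(s[:,2]).round(4))
    p=f["p"]
t=np.load("top0.npz")["p"]; s=np.load("scene0.npz")["p"]
a=cv2.resize(t[160:270,200:360],None,fx=5,fy=5,interpolation=cv2.INTER_CUBIC); cv2.imwrite("pics/tz.png",a[:,:,::-1])
b=cv2.resize(s[110:245,240:345],None,fx=4.4,fy=4.4,interpolation=cv2.INTER_CUBIC); cv2.imwrite("pics/sz.png",b[:,:,::-1])
E
```

```text
top long floor z 0.0002
   0.09 0.12 645 (array([554.1, 235.9]), array([88.7, 55.5]), 17.4) 0.1022
   0.032 0.048 366 (array([554.7, 236.1]), array([108.7,  72.6]), 21.3) 0.0397
   0.034 0.12 1181 (array([554.7, 236.1]), array([108.7,  72.6]), 21.3) 0.0982
   0.01 0.03 99 (array([552.4, 208.9]), array([ 63.9, 129.7]), 82.7) 0.0212
top short floor z -0.0
   0.09 0.12 330 (array([463.6,  16.1]), array([48.3, 43.9]), 69.2) 0.102
   0.032 0.048 257 (array([464.6,  18. ]), array([71.9, 64. ]), 69.8) 0.0399
   0.034 0.12 684 (array([464.6,  18. ]), array([71.9, 64. ]), 69.8) 0.0881
   0.01 0.03 30 (array([447.,   6.]), array([45.6, 95.2]), 26.7) 0.0178
top tray floor z 0.0012
   0.01 0.03 362 (array([ 462.3, -234.1]), array([150.1, 121.4]), 9.5) 0.0203
scene long floor z -0.0009
   0.09 0.12 580 (array([501.2, 139.2]), array([294.5,  84.6]), 62.0) 0.1009
   0.032 0.048 692 (array([612.5, 327.3]), array([342.2, 137.8]), 61.8) 0.0391
   0.034 0.12 1858 (array([566.4, 237.7]), array([529.3, 139.8]), 60.7) 0.0652
   0.01 0.03 542 (array([609.9, 327. ]), array([344.6, 142.9]), 63.4) 0.022
scene short floor z -0.0009
   0.09 0.12 331 (array([462.7,  17.2]), array([46. , 42.5]), 70.5) 0.1005
   0.032 0.048 452 (array([489. ,  86.5]), array([222.1,  63.7]), 69.8) 0.0387
   0.034 0.12 1186 (array([488.2,  84.3]), array([217.5,  63.7]), 69.8) 0.0691
   0.01 0.03 425 (array([499.7, 101.4]), array([260.6,  66.6]), 66.7) 0.0199
scene tray floor z -0.0
   0.01 0.03 1525 (array([ 461.7, -233.9]), array([152.8, 121.8]), 9.4) 0.0173
```

View pics/tz.png

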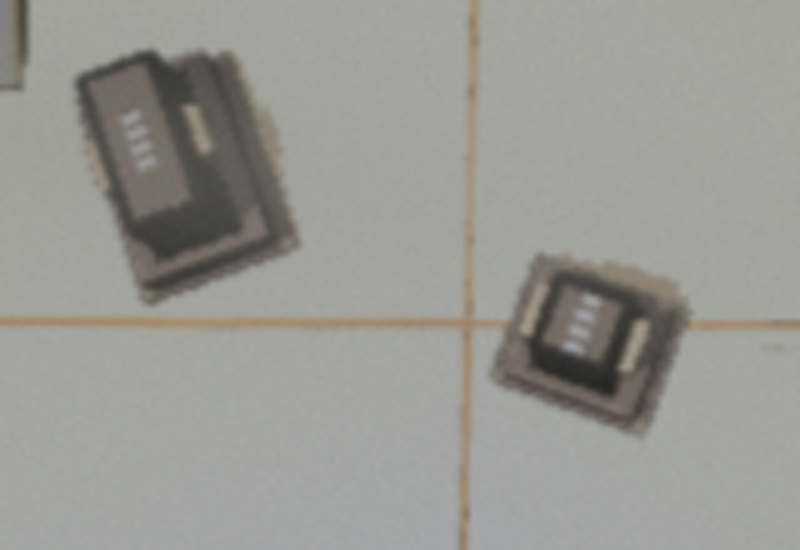

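View pics/sz.png

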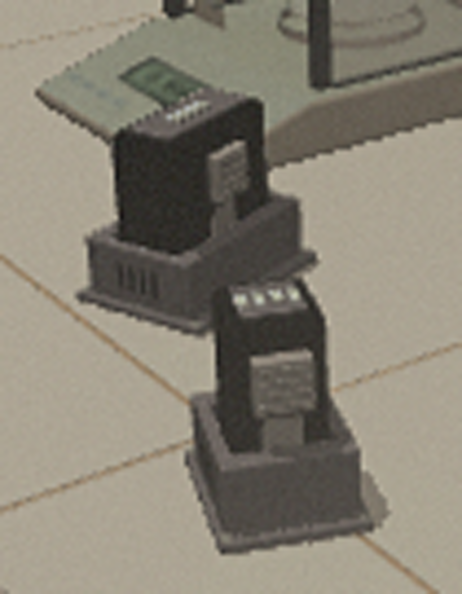

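Run:
```python
from h import *
from workcell import r
from scipy.spatial.transform import Rotation as Ro
for n,(a,b,c,e) in {"top":(165,215,212,250),"scene":(125,165,258,310)}.items():
    f=np.load(n+"0.npz"); W=cloud(f["d"],f["K"],f["R"],f["t"]); 
    w=W[a:b,c:e].reshape(-1,3); w=w[(np.hypot(w[:,0]-.554,w[:,1]-.236)<.08)]
    for lo,hi in((.1,.106),(.097,.106),(.034,.046)):
        s=w[(w[:,2]>lo)&(w[:,2]<hi)]; print(n,lo,len(s),rect(s))
f=np.load("top0.npz"); W=cloud(f["d"],f["K"],f["R"],f["t"]).reshape(-1,3)
# obstacles near long pack
w=W[(np.hypot(W[:,0]-.554,W[:,1]-.236)<.18)&(np.hypot(W[:,0]-.554,W[:,1]-.236)>.075)&(W[:,2]>.02)]
for z0 in np.arange(.02,.4,.04):
    s=w[(w[:,2]>z0)&(w[:,2]<=z0+.04)]
    if len(s): print(z0.round(2),len(s),s[:,:2].min(0).round(3),s[:,:2].max(0).round(3), "near",np.hypot(s[:,0]-.554,s[:,1]-.236).min().round(3))
for yaw in(17,20,9.5):
  for k in(0,180):
    q=(Ro.from_euler('z',yaw+k,degrees=True)*Ro.from_euler('x',180,degrees=True)).as_quat()
    for p in((.554,.236,.077),(.554,.236,.28),(.462,-.234,.074),(.462,-.234,.25)):
        j=r.solve_ik(p,q); print(yaw,k,p,None if j is None else np.round(j,2))
```

```text
top 0.1 524 (array([553.6, 235.6]), array([87.3, 43.6]), 20.0)
top 0.097 594 (array([554.4, 235.8]), array([88.9, 43.8]), 20.6)
top 0.034 305 (array([554.7, 236.1]), array([108.7,  72.6]), 21.3)
scene 0.1 188 (array([551.6, 233.6]), array([82.2, 37.9]), 20.4)
scene 0.097 254 (array([554. , 234.1]), array([87.4, 42. ]), 20.1)
scene 0.034 204 (array([550.9, 224.7]), array([ 52.7, 124.8]), 78.1)
0.02 979 [0.6   0.323] [0.711 0.409] near 0.102
0.06 8 [0.704 0.331] [0.706 0.334] near 0.178
0.1 4 [0.705 0.332] [0.706 0.334] near 0.179
0.14 8 [0.705 0.331] [0.707 0.334] near 0.179
0.18 7 [0.705 0.331] [0.705 0.334] near 0.178
0.22 7 [0.704 0.331] [0.706 0.334] near 0.178
0.26 9 [0.705 0.332] [0.706 0.334] near 0.178
0.3 1 [0.705 0.334] [0.705 0.334] near 0.18
17 0 (0.554, 0.236, 0.077) [ 0.28  0.67  1.51 -0.    0.96  1.55]
17 0 (0.554, 0.236, 0.28) [ 0.28  0.47  1.26 -0.    1.41  1.55]
17 0 (0.462, -0.234, 0.074) [-0.62  0.55  1.77 -0.    0.83  0.66]
17 0 (0.462, -0.234, 0.25) [-0.62  0.33  1.55 -0.    1.25  0.66]
17 180 (0.554, 0.236, 0.077) [ 0.28  0.67  1.51  0.    0.96 -1.59]
17 180 (0.
[... 554 characters left out ...]
0.47  1.26  0.    1.41 -1.64]
20 180 (0.462, -0.234, 0.074) [-0.62  0.55  1.77  0.    0.83 -2.54]
20 180 (0.462, -0.234, 0.25) [-0.62  0.33  1.55  0.    1.25 -2.54]
9.5 0 (0.554, 0.236, 0.077) [ 0.28  0.67  1.51 -0.    0.96  1.68]
9.5 0 (0.554, 0.236, 0.28) [ 0.28  0.47  1.26 -0.    1.41  1.68]
9.5 0 (0.462, -0.234, 0.074) [-0.62  0.55  1.77 -0.    0.83  0.79]
9.5 0 (0.462, -0.234, 0.25) [-0.62  0.33  1.55 -0.    1.25  0.79]
9.5 180 (0.554, 0.236, 0.077) [ 0.28  0.67  1.51  0.    0.96 -1.46]
9.5 180 (0.554, 0.236, 0.28) [ 0.28  0.47  1.26  0.    1.41 -1.46]
9.5 180 (0.462, -0.234, 0.074) [-0.62  0.55  1.77  0.    0.83 -2.35]
9.5 180 (0.462, -0.234, 0.25) [-0.62  0.33  1.55  0.    1.25 -2.35]
```

```bash
cat >> h.py <<'E'
from scipy.spatial.transform import Rotation as Ro
def quat(yawdeg,k=180): return (Ro.from_euler('z',yawdeg+k,degrees=True)*Ro.from_euler('x',180,degrees=True)).as_quat()
def wristcloud(optics,st,d):
    m=optics.camera_model("wrist"); T=m["tool_from_camera"]; K=m["K"]
    v,u=np.mgrid[0:d.shape[0],0:d.shape[1]]
    X=np.stack([(u-K[0,2])/K[0,0]*d,(v-K[1,2])/K[1,1]*d,d],-1)
    X=X@T[:3,:3].T+T[:3,3]
    return X@Ro.from_quat(st["eef_rot"]).as_matrix().T+st["eef_pos"]
E
python3 - <<'E'
from h import *
from workcell import r, command_gripper, optics
r.reach([.554,.2355,.26],quat(20.3))
r.hold(.2)
st=r.read_state(); p,d=optics.get_image("wrist"); cv2.imwrite("pics/w1.png",p[:,:,::-1])
W=wristcloud(optics,st,d); np.savez("w1.npz",p=p,d=d,W=W)
print(st["time_s"],st["eef_pos"],Ro.from_quat(st["eef_rot"]).as_euler('xyz',degrees=True),st["contact_force"])
w=W[(d>0)&(np.hypot(W[...,0]-.554,W[...,1]-.236)<.085)]
print(np.percentile(w[:,2],[1,50,99]).round(4))
for lo,hi in((.1,.106),(.097,.106),(.06,.086),(.034,.046)):
    s=w[(w[:,2]>lo)&(w[:,2]<hi)]
    if len(s)>10: print(lo,len(s),rect(s),np.median(s[:,2]).round(4))
E
```

```text
2.15 [0.5535828  0.23626126 0.26009886] [ 1.79996510e+02  4.51682550e-03 -1.59634684e+02] [ 0.24856436 -0.52981778 -0.48474797]
[-0.0008  0.3035  0.3311]
0.1 4304 (array([553.8, 237. ]), array([86.1, 42.6]), 21.5) 0.1031
0.097 4536 (array([553.8, 237.3]), array([88., 44.]), 21.3) 0.1031
0.06 171 (array([538.2, 231. ]), array([55.6, 61.1]), 22.1) 0.0783
0.034 1725 (array([553.9, 237.1]), array([107.9,  72.1]), 21.1) 0.0406
```

View pics/w1.png

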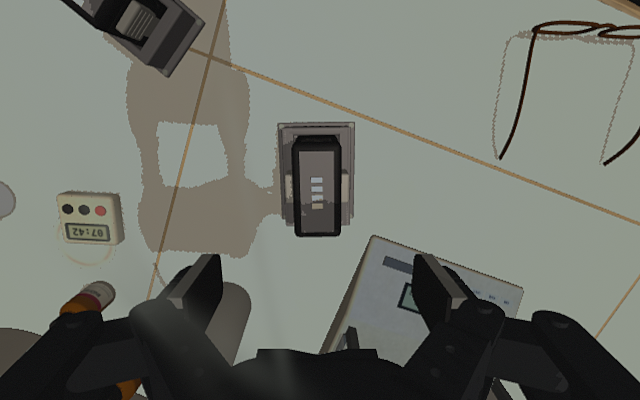

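The wrist view shows the pack top centred near (317,188), with both buttons free and the open fingers straddling the pack's plane. I'm averaging the cameras to (0.5539, 0.2364) with a yaw of 21°, then descending and squeezing.

Run:
```python
from h import *
from workcell import r, command_gripper, optics
q=quat(21.0); c=[.5539,.2364]
r.move_straight(c+[.20],q,speed=.15)
print("stopped",r.move_straight(c+[.0755],q,speed=.12,max_force=8))
def sh(t):
    st=r.read_state(); F=np.array(st["contact_force"]); y=Ro.from_quat(st["eef_rot"]).as_matrix()
    print(t,st["time_s"],np.round(st["eef_pos"],4),"w",round(st["grip_width"],4),"F",F.round(2),"Ftool",(y.T@F).round(2),"M",np.round(st["torque"],2),flush=True)
sh("down")
command_gripper(.062,30); sh("62")
command_gripper(.055,30); sh("55")
p,d=optics.get_image("wrist"); cv2.imwrite("pics/w2.png",p[:,:,::-1])
p,d=optics.get_image("scene"); cv2.imwrite("pics/s2.png",cv2.resize(p[80:250,230:400],None,fx=3.5,fy=3.5)[:,:,::-1])
```

```text
stopped False
down 3.9333 [0.5545 0.2366 0.0764] w 0.0859 F [ 0.59 -0.05 -0.16] Ftool [-0.54 -0.26  0.16] M [ 0.01 -0.    0.07]
62 4.3 [0.554  0.2364 0.0758] w 0.0621 F [ 0.03 -0.95 -0.51] Ftool [ 0.31 -0.9   0.51] M [ 0.   -0.02  0.05]
55 4.5417 [0.5541 0.2365 0.076 ] w 0.0552 F [-0.42  0.    4.45] Ftool [ 0.39  0.15 -4.45] M [-0.07  0.24  0.09]
```

View pics/w2.png

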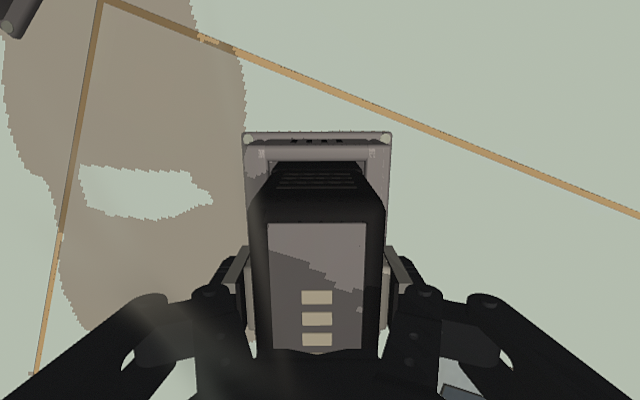

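View pics/s2.png

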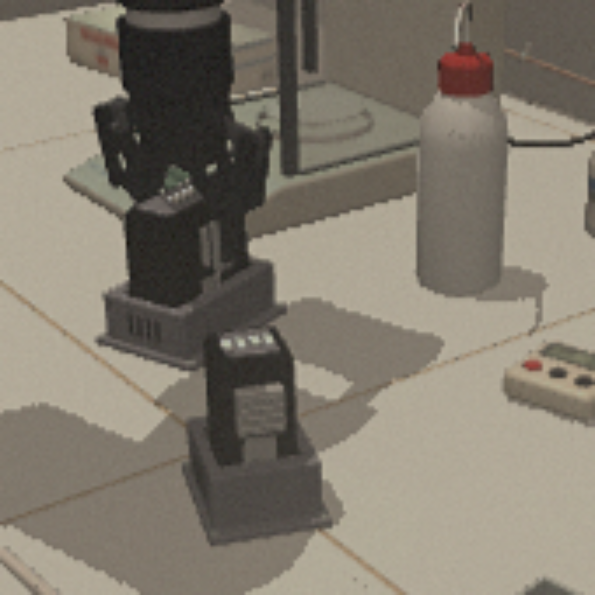

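Wrist picture: both jaw pads are on the grey buttons at about (240,290) and (395,290), symmetric about the pack. The scene view shows the short pack untouched. Lateral force is near zero, so I'm finishing the squeeze and lifting.

```bash
cat >> h.py <<'E'
def sh(r,t):
    st=r.read_state(); F=np.array(st["contact_force"]); y=Ro.from_quat(st["eef_rot"]).as_matrix()
    print(t,st["time_s"],np.round(st["eef_pos"],4),"w",round(st["grip_width"],4),"F",F.round(2),"Ftool",(y.T@F).round(2),"M",np.round(st["torque"],2),flush=True)
E
python3 - <<'E'
from h import *
from workcell import r, command_gripper, optics
command_gripper(.040,60); sh(r,"sq")
r.hold(.3); sh(r,"sq2")
st=r.read_state(); p0=np.array(st["eef_pos"])
b=r.move_straight([.5539,.2364,.0855],quat(21.0),speed=.04,max_force=25); sh(r,f"lift1 {b}")
if not b:
    b=r.move_straight([.5539,.2364,.135],quat(21.0),speed=.06,max_force=25); sh(r,f"lift2 {b}")
p,d=optics.get_image("wrist"); cv2.imwrite("pics/w3.png",p[:,:,::-1])
p,d=optics.get_image("scene"); cv2.imwrite("pics/s3.png",cv2.resize(p[80:250,230:400],None,fx=3.5,fy=3.5)[:,:,::-1])
E
```

```text
sq 4.8917 [0.555  0.2368 0.0774] w 0.0435 F [-0.41 -1.11 12.39] Ftool [  0.74  -0.89 -12.39] M [-0.11  0.55  0.08]
sq2 5.1917 [0.555  0.2368 0.0774] w 0.0435 F [-0.74 -0.05 12.43] Ftool [  0.67   0.22 -12.43] M [-0.1   0.47  0.01]
lift1 False 5.5917 [0.5536 0.2363 0.0851] w 0.0434 F [ 0.31 -0.79 -2.9 ] Ftool [-0.   -0.85  2.9 ] M [ 0.04 -0.02  0.01]
lift2 False 6.5667 [0.5536 0.2363 0.1346] w 0.0439 F [-0.21 -0.1  -3.32] Ftool [ 0.23 -0.02  3.32] M [ 0.    0.02 -0.  ]
```

View pics/s3.png

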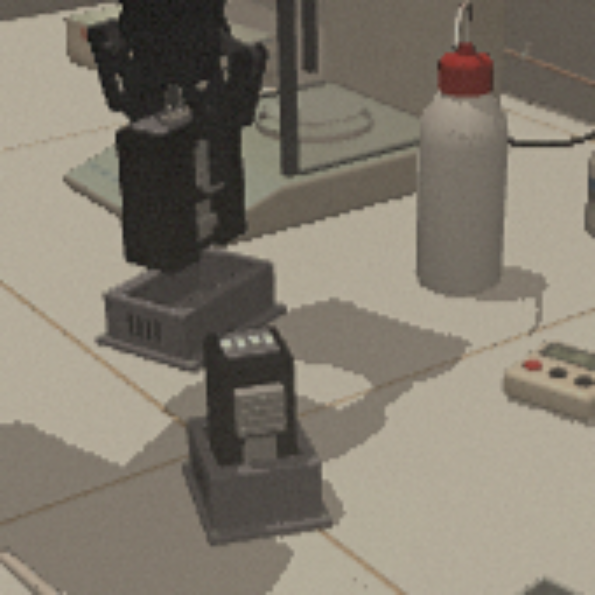

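View pics/w3.png

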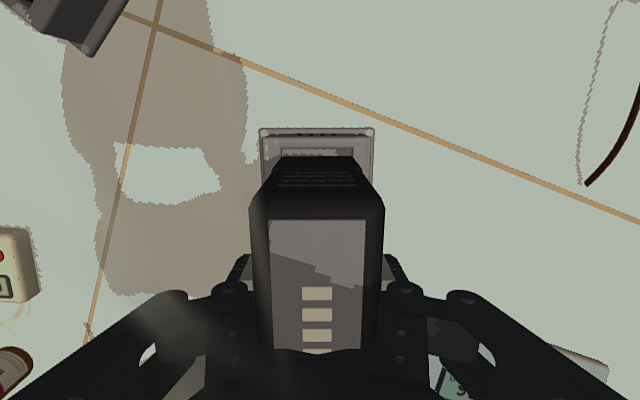

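The long pack is out of its dock and hanging level (load about 3.3 N). The short pack is still clipped in. Now I'll carry it over the tray.

Run:
```python
from h import *
from workcell import r, command_gripper, optics
r.move_straight([.5539,.2364,.24],quat(21.0),speed=.15)
r.move_straight([.462,-.234,.24],quat(9.5),speed=.18); sh(r,"over")
st=r.read_state(); p,d=optics.get_image("wrist"); cv2.imwrite("pics/w4.png",p[:,:,::-1])
W=wristcloud(optics,st,d); e=st["eef_pos"]
w=W[(d>0)&(np.hypot(W[...,0]-e[0],W[...,1]-e[1])<.06)&(W[...,2]<e[2]+.045)&(W[...,2]>e[2]+.01)]
P=W[230:340,275:360]; dd=d[230:340,275:360]; P=P[dd>0]
z=np.median(P[:,2]); print("top z rel tcp",z-e[2], "tilt fit",np.linalg.lstsq(np.c_[P[:,:2]-P[:,:2].mean(0),np.ones(len(P))],P[:,2],rcond=None)[0].round(4))
p,d=optics.get_image("top"); m=optics.camera_model("top"); cv2.imwrite("pics/t4.png",cv2.resize(p[150:300,200:500],None,fx=2.6,fy=2.6)[:,:,::-1])
p,d=optics.get_image("scene"); cv2.imwrite("pics/s4.png",cv2.resize(p[100:340,230:470],None,fx=2.4,fy=2.4)[:,:,::-1])
```

```text
over 10.3333 [ 0.4621 -0.2335  0.24  ] w 0.0432 F [-0.05 -0.92 -3.34] Ftool [ 0.2  -0.9   3.34] M [-0.01 -0.03  0.06]
top z rel tcp 0.026006242567767512 tilt fit [ 4.70e-03 -2.00e-04  2.66e-01]
```

View pics/s4.png

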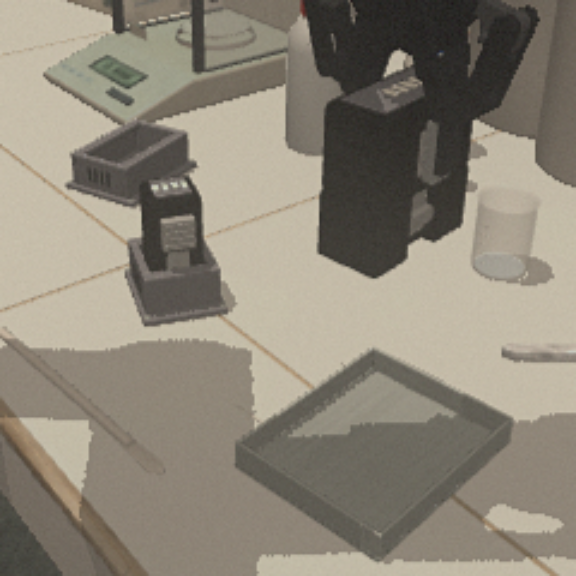

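View pics/w4.png

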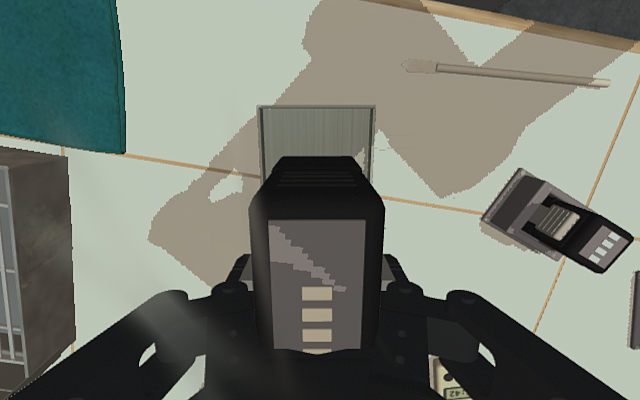

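The wrist view shows the pack level and lined up with the tray, whose near wall is at about (316,107). The pack's underside sits 70 mm below the TCP, so I'm lowering it under force guard.

Run:
```python
from h import *
from workcell import r, command_gripper, optics
q=quat(9.5); c=[.462,-.234]
b=r.move_straight(c+[.090],q,speed=.12,max_force=15); sh(r,f"low {b}")
b=r.move_straight(c+[.068],q,speed=.02,max_force=7); sh(r,f"touch {b}")
r.hold(.2); sh(r,"settle")
p,d=optics.get_image("scene"); cv2.imwrite("pics/s5.png",cv2.resize(p[100:340,230:470],None,fx=2.4,fy=2.4)[:,:,::-1])
```

```text
low False 11.8833 [ 0.4624 -0.2343  0.0907] w 0.0439 F [-0.08 -0.67 -2.64] Ftool [ 0.19 -0.65  2.64] M [-0.03  0.02 -0.05]
touch True 12.65 [ 0.462  -0.2339  0.0744] w 0.0432 F [-0.48  0.47  5.36] Ftool [ 0.39  0.54 -5.36] M [-0.01  0.11  0.02]
settle 12.85 [ 0.462  -0.2339  0.0744] w 0.0438 F [-0.7   0.53  6.04] Ftool [ 0.61  0.64 -6.04] M [ 0.    0.1  -0.02]
```

View pics/s5.png

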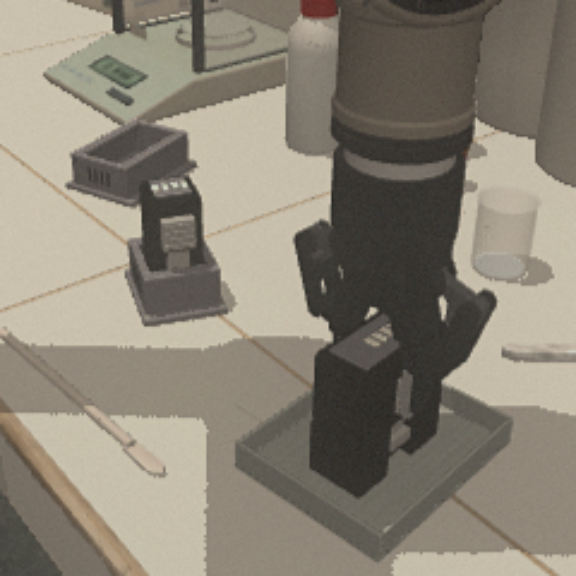

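The pack stands on the tray floor, inside all four walls, with about 9 N of floor reaction. Releasing in stages.

Run:
```python
from h import *
from workcell import r, command_gripper, optics
for w in(.050,.056,.064,.085):
    command_gripper(w,30 if w<.06 else None); sh(r,w)
r.hold(.2)
b=r.move_straight([.462,-.234,.24],quat(9.5),speed=.12,max_force=8); sh(r,f"up {b}")
r.hold(.2)
st=r.read_state(); p,d=optics.get_image("wrist"); cv2.imwrite("pics/w6.png",p[:,:,::-1])
W=wristcloud(optics,st,d)
w=W[(d>0)&(np.hypot(W[...,0]-.462,W[...,1]+.234)<.11)&(W[...,2]<.15)]
for lo,hi in((.094,.104),(.012,.027)):
    s=w[(w[:,2]>lo)&(w[:,2]<hi)]; print(lo,len(s),rect(s) if len(s) else 0,np.median(s[:,2]).round(4))
s=w[(w[:,2]>.096)&(w[:,2]<.103)]; print("tilt",np.linalg.lstsq(np.c_[s[:,:2]-s[:,:2].mean(0),np.ones(len(s))],s[:,2],rcond=None)[0].round(4))
p,d=optics.get_image("scene"); cv2.imwrite("pics/s6.png",cv2.resize(p[100:340,230:470],None,fx=2.4,fy=2.4)[:,:,::-1])
```

```text
0.05 13.1417 [ 0.461  -0.2333  0.0732] w 0.0502 F [-0.01 -0.23 -3.09] Ftool [ 0.04 -0.24  3.09] M [-0.    0.03  0.  ]
0.056 13.375 [ 0.4612 -0.2334  0.0734] w 0.0562 F [ 0.88  0.33 -3.19] Ftool [-0.93  0.18  3.19] M [ 0.05 -0.    0.05]
0.064 13.625 [ 0.4616 -0.2336  0.0739] w 0.064 F [-0.09  0.01 -0.62] Ftool [0.09 0.02 0.62] M [-0.03 -0.02 -0.03]
0.085 13.975 [ 0.4613 -0.2335  0.0737] w 0.0848 F [ 0.39 -0.07 -0.14] Ftool [-0.37 -0.13  0.14] M [-0.    0.05 -0.04]
up False 15.7083 [ 0.4617 -0.2338  0.2393] w 0.0853 F [ 0.99  0.68 -0.7 ] Ftool [-1.09  0.5   0.7 ] M [0.04 0.01 0.01]
0.094 5135 (array([ 460.4, -232.5]), array([87.4, 44. ]), 9.6) 0.1
0.012 1865 (array([ 461.7, -233.4]), array([149.1, 120.2]), 9.5) 0.0221
tilt [0.003  0.0003 0.0999]
```

View pics/s6.png

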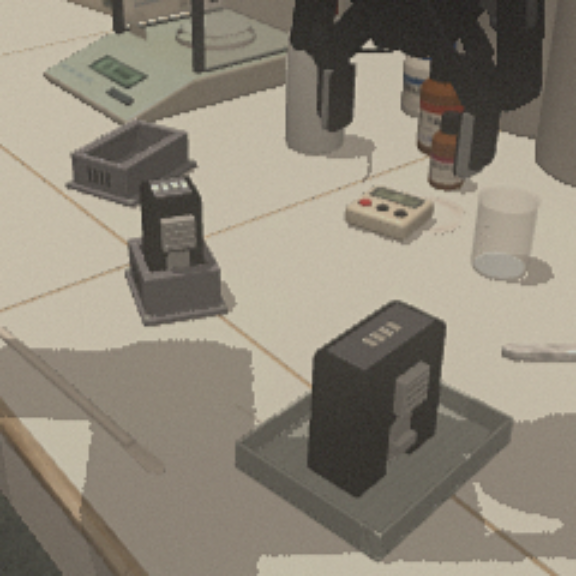

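View pics/w6.png

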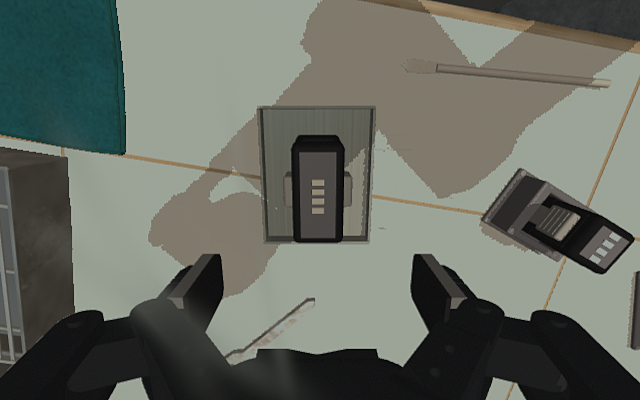

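The pack stands upright and centred in the tray, at about (318,188) in the wrist view. The gripper is clear and the short pack is still docked at (178,245) in the scene view. Handing in.

```bash
python3 -c "
from workcell import r
r.finish_job(); print(r.read_state()['time_s'])"
```

```text
the job is handed in; nothing more can be done
the job is handed in; nothing more can be done
```

The long pack is out of its dock and standing upright in the steel tray, and the job is handed in at about 16 s of the 38 s allowed. I squeezed both side buttons together at 60 N, lifted it straight out, set it down until the tray floor took its weight, then released.

**Last checks**
- **Position:** the pack stands centred in the tray to within about 2 mm and lined up with it to about 0.1°. Its tilt is about 0.2° and its top is at 0.100 m; the tray floor plus the pack's height should give 0.099 m.
- **Short pack:** the last pictures show it still clipped in its dock.
- **Forces:** the wrist force readings I took peaked at about 12 N, while squeezing. The gripper is open and well clear, with no contact on it beyond sensor noise.

**Disagreements**
- **Pose estimates:** before the grasp, the cameras disagreed by about 1.5 mm and 1° on the pack's pose. I used the average, and the squeeze showed almost no sideways force.
- **Finger opening:** it read 43.5 mm where 48 mm over the pads means fully squeezed. I took this for give in the finger pads or a reading offset, since the pack lifted freely. I did not measure the button travel directly.

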